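# Prop open the warming-box hatch and take out the specimen cup

## Robot

A 7-joint arm with a two-finger parallel gripper is mounted at the origin on the work surface; the furniture and walls round the work are solid. World frame = base frame: x ahead of the robot, y to its left, z up, the work surface at z = 0. Lengths are in m, angles in degrees, forces in N, time in s.
With the tool pointing down it reaches from about 0.425 to 0.95 m from the base axis. Payload 16.7 kg.
Tool frame: the origin (TCP) lies between the finger pads; the fingertips stand manip.finger_overhang ahead of it and the grasp point (between the pads) lies 3 mm ahead of it (manip.finger_overhang is the distance from the TCP to the fingertips, in m); z points along the fingers, y is the line along which they close (so a half turn about z gives the same grasp; the last joint's range is limited). The gripper opens to 94 mm and grips with 3 to 60 N. Pads are 16 mm wide; open, the fingers measure 119 mm over their backs; the gripper's body (75 mm by 177 mm) begins 78 mm behind the grasp point.
Start: joints at [-71.648, 24.414, 4.234, 92.017, -1.954, 63.644, -3.845], TCP at [0.306, 0.602, 0.205] pointing down, gripper open.
Joint ranges: [-163.25, 163.25], [-28.42, 122.38], [-70.27, 78.77], [12.13, 141.07], [-58.53, 238.53], [9.26, 117.41], [-156.51, 156.51]. Speed limits (degrees/s): [108.29, 108.29, 136.94, 136.94, 172.46, 172.46, 172.46].

## Interface

Orientations are given as [roll, pitch, yaw] about the fixed x, y, z axes, in that order (R = Rz(yaw) Ry(pitch) Rx(roll)).
In Python, from bench import readout, vision, workorder, look_for, manip gives the robot as it stands.
- The arm moves only by the shell command python3 -m creep 'ROWS' [FORCE]. ROWS is JSON, a list of rows, each a list of 7 numbers: the shift along the tool's x, y, z as a fraction of full scale, then the turn, a rotation vector about the tool's x, y, z as a fraction of full scale, then the closure in counts, from 0 (fully open) to 255 (shut). A call has 1 to 10 rows; each row is the pose to reach, as a shift and turn from the pose commanded when the call began, along the tool's axes at that moment, turning the shorter way round; what a row does not reach only later rows make up. Full scale, the value 1, is 150 mm for a shift and 2 pi rad for a turn. A row lasts 1/12 s, in which the tool goes at most 41.7 mm and 7.16 degrees, less where a joint would pass 70% of its speed; a pose out of reach is approached as far as the arm can. A call with a number of a shift or a turn outside -1 to 1 is refused whole. A call with a gripper value outside its range is refused whole. The fingers move at their own pace and stop on an object; FORCE is the grip in N (left out, the last holds). Time passes only in rows, so rows that repeat a pose let the fingers close. It gives the time, the measured TCP pose, the force, the opening and the grip force at its end, in the units of the state.
- readout.sense(): the state, without advancing time (a new reading comes with each control period).
- vision.snapshot(name): name is "side" or "top" or "wrist"; returns a dict with "pixels" (420x560x3 uint8, red, green, blue), "fx", "fy", "cx", "cy" (pixels), "distortion" ([k1, k2, p1, p2, k3] as OpenCV has them; the pictures are not rectified), "origin" and "orientation" of the camera in the world; the wrist camera has in their place "tool_from_camera" (4x4, takes a point from camera to tool coordinates, whose origin is the TCP and whose axes are the flange's). Camera axes: x right, y up, looking along -z (the intrinsics and any distortion apply to the point x, -y, -z); pixel columns grow to the right and rows downward; lengths in m; the calibration is good to about 2 mm. A picture is of the moment at which its call begins: read the wrist's pose just before it. There is no depth.
- workorder.job_done(): hands the job in; it is judged then, once.
Trained networks look in a picture, given as the dict that the camera call returned (one of the last four; its "shot" number tells which), for a name from the list of things; names that differ only in an ending like _2 or _b are one class to them, and where a whole thing is asked for, a point or a joint stands for the part that bears it (a point fixed in the world has none). Each returns a list of dicts, best first, with "p" (0 to 1); they miss things now and then, are a little off and sometimes report something else, mostly with a low value. They report only what shows in the picture. A call takes as long as a camera call.
- look_for(picture, thing): "xy" ([column, row] in pixels, amid what is visible of it).
The state is a dict: "clock": time; "joint_pos": joint angles; "qd": joint speeds; "tau": joint torques, N m; "ee_pos": TCP position; "tcp_rot": TCP orientation; "ft_force": force on the tool from outside, world axes, zero at the start; "moment": the same for the moment, N m; "grip_width": opening from 0.0 (shut) to 1.0 (fully open); "grip_force": force on a finger pad.
Only numpy, scipy, OpenCV 4.12 (cv2) and the standard library are available. Lean on these libraries where they do the work, as an engineer would, in place of code of your own. Each camera call takes 0.05 s, during which the arm holds its last target. There are 200 camera calls.

## Task

Raise the hinged hatch of the warming box by its bar until the foot of the prop stay drops into the rear (full-open) notch of its rail, then ease the hatch back so that it rests on the stay by itself, without letting it fall. Then take the specimen cup out of the box and stand it upright inside the ribbed tray, leaving the hatch propped, the cup never tipped over, and the slide box and dropper bottles beside the box where they are.

Things in the scene. Friction and masses are not known exactly. Their poses are not given: they have to be found in the camera images.
- warming_box: Fixed white bench warming box, 210 mm deep (its x) by 200 mm wide (its y), rim 94 mm high; origin at the centre of its underside, x from the front panel (towards the robot) to the rear, y to its left, z up. Open well 188 x 178 mm inside, floor 22 mm up; the specimen cup stands there in the front half, under the closed hatch.
- hatch (a joint): Hatch: 7 mm aluminium frame with a clear window, 200 mm wide, reaching 187 mm ahead of the hinge. 0 = closed, level; opens upward to 1.535 (end stop). Takes about 2 N at the bar to lift; falls back if let go with no notch holding. Rests at 0.81 on the stay's front (half-open) notch, 1.355 on the rear one. To enter the rear notch it must be raised to 1.48 or more, then let back.
- hinge (a point): Centre of the hatch's hinge axis, which runs along the box's y; 85 mm behind the box's centre, 100 mm above its underside.
- bar (a point): Centre of the hatch's lift bar: round steel, 12 mm in diameter, 132 mm long, parallel to the hinge, 222 mm from the hinge axis, on the box's centre line. Arms 58 mm either side of the centre join it to the hatch's front edge; between them the gap behind the bar (to the hatch edge and the box's front face) is 26 mm. When closed it is 100 mm above the worktop, with free space beneath.
- prop_stay: Prop stay: flat dark steel strip, 12 mm wide, 124 mm from its pivot on the hatch's right edge (the box's -y side, 62 mm from the hinge) to its foot roller. Origin at the pivot. It hangs freely: the foot trails forward on the rail by its own weight and drops into a notch as it passes over.
- foot (a point): Centre of the foot roller of the prop stay (8 mm in diameter, runs with little friction), which rides on the top of the stay rail.
- stay_rail: Fixed steel rail along the outside of the box's right wall (-y side), top 52 mm above the worktop, with two notches 5 mm deep: front for half open, rear for full open. Each notch's front wall is upright and holds the foot when the hatch is let back; raising the hatch draws the foot on rearwards. Frame: the box's, shifted 105 mm to its right.
- rear_notch (a point): Where the centre of the foot roller sits when it rests in the rear (full-open) notch, against the notch's front wall.
- cup_mid (a point): Centre (half-way up, 34 mm above its base) of the specimen cup: 68 mm high, body 52 mm in diameter, screw lid 61 mm in diameter on its top 14 mm; about 50 to 80 g, upright in the warming box at the start, on the floor 22 mm up. z points up.
- tray: Loose ribbed aluminium tray, 170 mm (its x) by 300 mm (its y), rim 12 mm high and 2 mm thick; origin at the centre of its underside. The cup stands on the ribs, 7 mm above the underside.
- slides_box: Bystander: small carton of slides, 60 x 83 x 34 mm; origin at the centre of its underside.
- dropper_a: Bystander: reagent dropper bottle, 30 mm in diameter, 80 mm high; origin at the centre of its underside.
- dropper_b: Bystander: second dropper bottle of the same size; origin at the centre of its underside.

How it is judged:
By the outcome, as a careful person would: the job done as asked, in the order asked, and still so for the second after the job is handed in, with the robot touching nothing.
It also fails if it takes over 72 s, if anything falls off the work surface, if the arm or the gripper's body presses on something with over 40 N, if the wrist force passes 120 N, or if a joint passes its speed limit or range.

## Working session

There is one attempt and no reset: what is moved stays moved. The work goes in short steps, Python scripts to look and compute and a shell command to move; the robot and the scene stay as the last step left them, time stands still between calls to the robot, and variables do not carry over. Pictures are saved under pics/ and viewed, at most 10 in all, crops included, and the job is handed in when it is done.

```bash
ls; mkdir -p pics
cat > h.py <<'E'
import numpy as np, cv2
from scipy.spatial.transform import Rotation as R
from bench import readout, vision, workorder, look_for, manip
def RT(p):
    o=np.array(p['orientation'])
    return o if o.shape==(3,3) else R.from_euler('xyz',o,degrees=True).as_matrix()
def cam(p):
    if 'tool_from_camera' in p:
        s=p['st']; T=np.array(p['tool_from_camera']); Rt=R.from_euler('xyz',s['tcp_rot'],degrees=True).as_matrix()
        return np.array(s['ee_pos'])+Rt@T[:3,3], Rt@T[:3,:3]
    return np.array(p['origin']),RT(p)
def snap(n):
    s=readout.sense(); p=vision.snapshot(n); p['st']=s; return p
def ray(p,xy):
    K=np.array([[p['fx'],0,p['cx']],[0,p['fy'],p['cy']],[0,0,1]])
    u=cv2.undistortPoints(np.array([[xy]],float),K,np.array(p['distortion'],float))[0,0]
    o,M=cam(p); d=M@np.array([u[0],-u[1],-1]); return o,d/np.linalg.norm(d)
def atz(p,xy,z):
    o,d=ray(p,xy); return o+d*(z-o[2])/d[2]
def tri(a,xa,b,xb):
    o,d=ray(a,xa);q,e=ray(b,xb)
    A=np.stack([d,-e],1); t=np.linalg.lstsq(A,q-o,rcond=None)[0]
    x,y=o+d*t[0],q+e*t[1]; return (x+y)/2,np.linalg.norm(x-y)
def proj(p,X):
    o,M=cam(p); c=M.T@(np.array(X)-o); K=np.array([[p['fx'],0,p['cx']],[0,p['fy'],p['cy']],[0,0,1]])
    return cv2.projectPoints(np.array([[c[0],-c[1],-c[2]]]),np.zeros(3),np.zeros(3),K,np.array(p['distortion'],float))[0][0,0]
def save(p,f): cv2.imwrite('pics/'+f,p['pixels'][:,:,::-1])
E
python3 - <<'E'
from h import *
np.set_printoptions(precision=3,suppress=True)
s=readout.sense(); print(s, manip.finger_overhang)
a=snap('side');b=snap('top')
print(a['origin'],a['orientation'],b['origin'],b['orientation'],a['fx'],a['distortion'])
im=np.vstack([a['pixels'],b['pixels']]); 
save(a,'side0.png');save(b,'top0.png')
for t in ['warming_box','hatch','hinge','bar','prop_stay','foot','stay_rail','rear_notch','cup_mid','tray','slides_box','dropper_a']:
    print(t,[[(np.round(x['xy']).tolist(),round(x['p'],2)) for x in look_for(p,t)[:3]] for p in (a,b)])
E
```

```text
pics
{'clock': 0.0, 'joint_pos': array([-71.647,  24.45 ,   4.231,  92.052,  -1.956,  63.641,  -3.845]), 'qd': array([-0.073,  0.064,  0.016,  0.061,  0.05 , -0.061,  0.057]), 'tau': array([  0.   , -93.581,   3.667, -45.418,  -0.049,   0.02 ,   0.   ]), 'ee_pos': array([0.305, 0.601, 0.205]), 'tcp_rot': array([-179.929,    0.004,  153.079]), 'ft_force': array([ 0.844,  0.149, -0.441]), 'moment': array([-0.038, -0.028, -0.008]), 'grip_force': 0.0, 'grip_width': 1.0018251680220471} 0.022
[0.393 0.252 0.837] [  27.013   -0.594 -149.535] [ 0.486 -0.083  0.969] [  5.514  -0.578 -90.771] 382.20027903967605 [0.015 0.    0.    0.    0.   ]
warming_box [[([265.0, 206.0], 0.7)], [([274.0, 189.0], 0.8)]]
hatch [[([269.0, 196.0], 0.71), ([266.0, 206.0], 0.47)], [([277.0, 191.0], 0.56)]]
hinge [[([266.0, 206.0], 0.6)], [([274.0, 188.0], 0.91)]]
bar [[([271.0, 196.0], 0.96), ([270.0, 351.0], 0.54)], [([272.0, 189.0], 0.63)]]
prop_stay [[([270.0, 155.0], 0.41)], []]
foot [[], []]
stay_rail [[], []]
rear_notch [[([268.0, 207.0], 0.96)], [([270.0, 187.0], 0.65)]]
cup_mid [[], [([164.0, 261.0], 0.6)]]
tray [[([269.0, 351.0], 0.87)], [([162.0, 260.0], 0.66), ([318.0, 177.0], 0.59)]]
slides_box [[([376.0, 169.0], 0.64), ([265.0, 156.0], 0.29)], [([372.0, 260.0], 0.55)]]
dropper_a [[([300.0, 141.0], 0.8), ([328.0, 142.0], 0.77)], [([361.0, 176.0], 0.59), ([368.0, 205.0], 0.42)]]
```

View pics/side0.png

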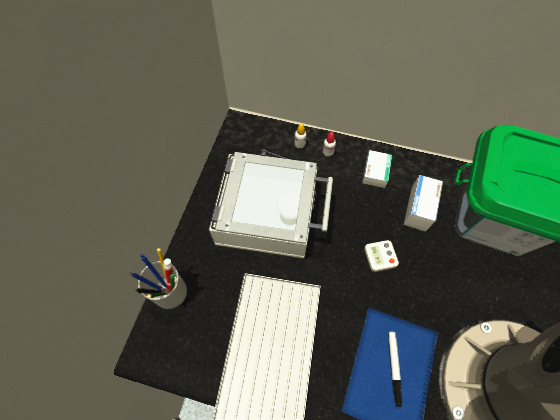

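View pics/top0.png

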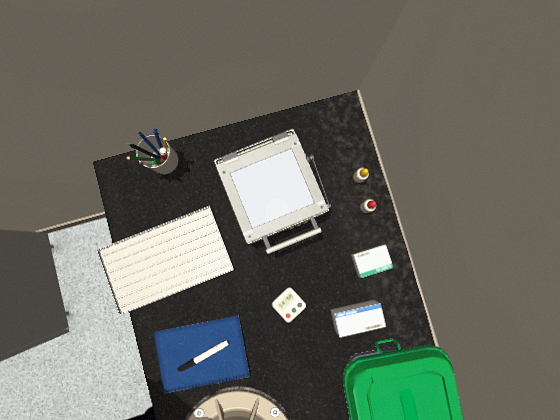

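Side: bar runs (330,178)–(325,230), hinge on the left edge, cup through the window at (288,207), tray at (270,350). Top: bar (268,249)–(321,233), hinge line (217,161)–(293,131), stay on the right edge at (315,170), droppers at (361,176) and (369,206), slides box at (372,260), tray at (165,260).

Run:
```python
from h import *
np.set_printoptions(precision=3,suppress=True)
a=snap('side');b=snap('top')
print('bar ends top',atz(b,(268,249),.106),atz(b,(321,233),.106),'side',atz(a,(325,230),.106),atz(a,(330,178),.106))
print('hinge', atz(b,(217,161),.107),atz(b,(293,131),.107))
print('hatch front corners top',atz(b,(250,241),.107),atz(b,(328,209),.107))
print('tray corners top',[atz(b,q,.012) for q in [(99,249),(210,207),(233,270),(123,312)]])
print('tray corners side',[atz(a,q,.012) for q in [(246,275),(320,286)]])
print('cup side lid', atz(a,(288,200),.09))
print('things',[atz(b,q,z) for q,z in [((361,176),.08),((369,206),.08),((372,260),.034),((289,305),.03),((358,320),.08)]], [atz(a,q,z) for q,z in [((301,128),.08),((331,136),.08),((378,165),.034)]])
for n,p in (('side',a),('top',b)):
    c=p['pixels'][120:260,200:360] if n=='side' else p['pixels'][120:260,200:380]
    cv2.imwrite(f'pics/c{n}.png',cv2.resize(c,None,fx=4,fy=4,interpolation=cv2.INTER_CUBIC)[:,:,::-1])
```

```text
bar ends top [ 0.478 -0.08   0.106] [ 0.512 -0.199  0.106] side [ 0.471 -0.075  0.106] [ 0.52  -0.193  0.106]
hinge [0.678 0.034 0.107] [ 0.747 -0.14   0.107]
hatch front corners top [ 0.496 -0.04   0.107] [ 0.566 -0.216  0.107]
tray corners top [array([0.482, 0.339, 0.012]), array([0.583, 0.064, 0.012]), array([0.427, 0.007, 0.012]), array([0.328, 0.276, 0.012])]
tray corners side [array([0.581, 0.07 , 0.012]), array([0.428, 0.008, 0.012])]
cup side lid [ 0.576 -0.104  0.09 ]
things [array([ 0.645, -0.3  ,  0.08 ]), array([ 0.574, -0.316,  0.08 ]), array([ 0.447, -0.331,  0.034]), array([ 0.343, -0.128,  0.03 ]), array([ 0.314, -0.282,  0.08 ])] [array([ 0.652, -0.301,  0.08 ]), array([ 0.577, -0.318,  0.08 ]), array([ 0.446, -0.332,  0.034])]
```

View pics/ctop.png

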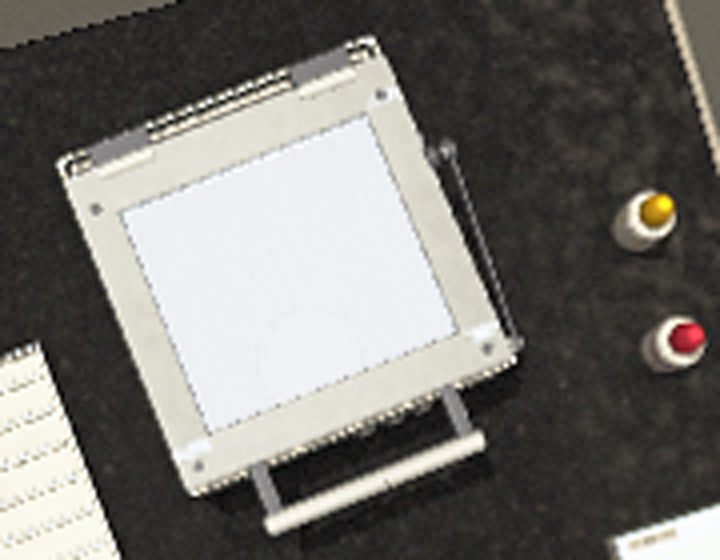

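```bash
cat >> h.py <<'E'
def plan(xyz,rpy=None):
    s=readout.sense(); Rt=R.from_euler('xyz',s['tcp_rot'],degrees=True)
    d=Rt.inv().apply(np.array(xyz)-s['ee_pos'])/.15
    w=np.zeros(3) if rpy is None else (Rt.inv()*R.from_euler('xyz',rpy,degrees=True)).as_rotvec()/(2*np.pi)
    print('shift',np.round(d,3),'turn',np.round(w,4),'mm',np.round(np.linalg.norm(d)*150,1))
E
for i in 1 2; do :; done
A='x'
python3 -m creep '[[-0.99,-0.769,0,0,0,0,100],[-0.99,-0.769,0,0,0,0,185],[-0.99,-0.769,0,0,0,0,185],[-0.99,-0.769,0,0,0,0,185],[-0.99,-0.769,0,0,0,0,185]]' 15
python3 -m creep '[[-0.99,-0.769,0,0,0,0,185],[-0.99,-0.769,0,0,0,0,185],[-0.99,-0.769,0,0,0,0,185],[-0.99,-0.769,0,0,0,0,185],[-0.99,-0.769,0,0,0,0,185]]'
python3 -m creep '[[-0.462,-0.762,0,0,0,0,185],[-0.462,-0.762,0,0,0,0,185],[-0.462,-0.762,0,0,0,0,185],[-0.462,-0.762,0,0,0,0,185]]'
python3 -m creep '[[-0.462,-0.762,0,0,0,0,185],[-0.462,-0.762,0,0,0,0,185],[-0.462,-0.762,0,0,0,0,185],[-0.462,-0.762,0,0,0,0,185]]'
python3 -m creep '[[-0.462,-0.762,0,0,0,0.115,185],[-0.462,-0.762,0,0,0,0.115,185],[-0.462,-0.762,0,0,0,0.115,185],[-0.462,-0.762,0,0,0,0.115,185],[-0.462,-0.762,0,0,0,0.115,185],[-0.462,-0.762,0,0,0,0.115,185],[-0.462,-0.762,0,0,0,0.115,185]]'
python3 - <<'E'
from h import *
np.set_printoptions(precision=3,suppress=True)
w=snap('wrist'); save(w,'w1.png'); s=w['st']; print(s['joint_pos'],s['ee_pos'],s['tcp_rot'],s['grip_width'])
print(proj(w,(.4965,-.139,.1)),look_for(w,'bar'),look_for(w,'cup_mid'))
E
```

```text
clock: 1.82
ee_pos: [0.3881, 0.4271, 0.2056]
tcp_rot: [-180.0, 0.1, 152.9]
ft_force: [1.6, -0.1, 0.4]
grip_width: 0.686
grip_force: 0.0
clock: 2.23
ee_pos: [0.4678, 0.2569, 0.2057]
tcp_rot: [-180.0, 0.1, 152.8]
ft_force: [1.6, -1.0, 0.8]
grip_width: 0.329
grip_force: 0.0
clock: 2.57
ee_pos: [0.4762, 0.1219, 0.2056]
tcp_rot: [-180.0, 0.0, 152.7]
ft_force: [0.4, -0.3, 0.1]
grip_width: 0.273
grip_force: 0.0
clock: 2.9
ee_pos: [0.486, -0.011, 0.2057]
tcp_rot: [-180.0, 0.1, 152.7]
ft_force: [-0.5, -1.1, -0.1]
grip_width: 0.278
grip_force: 0.0
clock: 3.48
ee_pos: [0.4961, -0.1384, 0.2053]
tcp_rot: [-180.0, 0.0, 111.3]
ft_force: [-0.6, 0.6, -0.4]
grip_width: 0.278
grip_force: 0.0
[-22.061  10.214  34.68  113.88   -6.832  57.879  37.186] [ 0.496 -0.138  0.205] [-179.992    0.005  111.349] 0.2775072878560583
[282.084 207.524] [{'xy': [438.6, 182.1], 'p': 0.9}] []
```

View pics/w1.png

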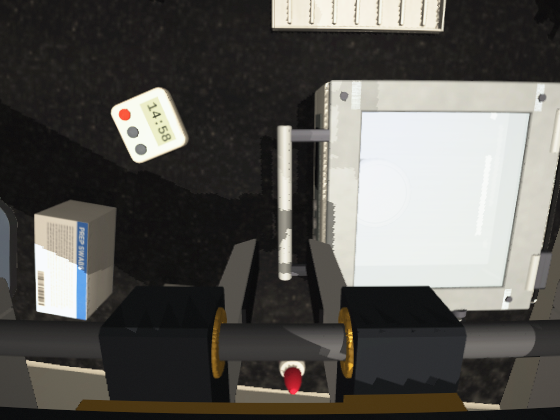

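Wrist view: bar from (285,126) to (285,279), centre (285,202), between the two fingers, arms well clear on both sides; aligned with the tool.

Run:
```python
from h import *
np.set_printoptions(precision=4,suppress=True)
w=snap('wrist'); e1=atz(w,(284.5,126),.1); e2=atz(w,(285.5,279),.1); c=(e1+e2)/2; print(e1,e2,c,np.linalg.norm(e1-e2))
v=e1-e2; print('yaw',np.degrees(np.arctan2(v[1],v[0]))-90)
print('cup',atz(w,(380,190),.09))
plan(list(c[:2])+[.108])
```

```text
[ 0.4734 -0.0758  0.1   ] [ 0.5239 -0.198   0.1   ] [ 0.4986 -0.1369  0.1   ] 0.13221745330336745
yaw 22.44886011328812
cup [ 0.5698 -0.0949  0.09  ]
shift [-0.     0.018  0.649] turn [0. 0. 0.] mm 97.4
```

```bash
python3 -m creep '[[0,0.018,0.25,0,0,0.002,185],[0,0.018,0.5,0,0,0.002,185],[0,0.018,0.65,0,0,0.002,185],[0,0.018,0.65,0,0,0.002,185],[0,0.018,0.65,0,0,0.002,185]]' 12
python3 -m creep '[[0,0,0,0,0,0,255],[0,0,0,0,0,0,255],[0,0,0,0,0,0,255],[0,0,0,0,0,0,255],[0,0,0,0,0,0,255]]' 12
python3 - <<'E'
from h import *
np.set_printoptions(precision=4,suppress=True)
w=snap('wrist'); s=w['st']; print(s['joint_pos'],s['ee_pos'],s['tcp_rot'],s['grip_width']*94,s['grip_force'],s['ft_force'])
# arc steps in tool axes: y along box x, z down
for th in np.arange(.1,1.55,.1): print(round(th,2),np.round([.222*(1-np.cos(th))/.15,-.222*np.sin(th)/.15],3))
E
```

```text
clock: 4.1
ee_pos: [0.4981, -0.1373, 0.1076]
tcp_rot: [-179.9, -0.0, 111.0]
ft_force: [-0.1, -0.3, 0.1]
grip_width: 0.274
grip_force: 0.0
clock: 4.52
ee_pos: [0.4989, -0.1371, 0.1085]
tcp_rot: [179.9, 0.0, 111.0]
ft_force: [0.3, 0.3, -0.2]
grip_width: 0.007
grip_force: 0.0
[-18.6959  18.5027  32.3387 118.8698 -13.6597  46.1028  42.8144] [ 0.4989 -0.1371  0.1085] [179.9365   0.013  110.9754] 0.6760398939671256 0.0 [ 0.3388  0.3004 -0.2191]
0.1 [ 0.007 -0.148]
0.2 [ 0.03  -0.294]
0.3 [ 0.066 -0.437]
0.4 [ 0.117 -0.576]
0.5 [ 0.181 -0.71 ]
0.6 [ 0.259 -0.836]
0.7 [ 0.348 -0.953]
0.8 [ 0.449 -1.062]
0.9 [ 0.56  -1.159]
1.0 [ 0.68  -1.245]
1.1 [ 0.809 -1.319]
1.2 [ 0.944 -1.379]
1.3 [ 1.084 -1.426]
1.4 [ 1.228 -1.458]
1.5 [ 1.375 -1.476]
```

Run:
```python
from h import *
w=snap('wrist'); save(w,'w2.png'); print(proj(w,(.4986,-.1369,.1)),w['tool_from_camera'],proj(w,w['st']['ee_pos']-[0,0,.02]))
a=snap('side'); cv2.imwrite('pics/s2.png',cv2.resize(a['pixels'][120:260,200:400],None,fx=3,fy=3)[:,:,::-1])
```

```text
[281.31695497 248.11338027] [[ 6.69494449e-04  9.67882600e-01  2.51401721e-01  7.22962854e-02]
 [ 9.99999191e-01 -9.19820047e-04  8.78211612e-04  4.38758811e-04]
 [ 1.08125008e-03  2.51400929e-01 -9.67882433e-01 -1.79183999e-01]
 [ 0.00000000e+00  0.00000000e+00  0.00000000e+00  1.00000000e+00]] [281.60205289 241.56520692]
```

View pics/w2.png

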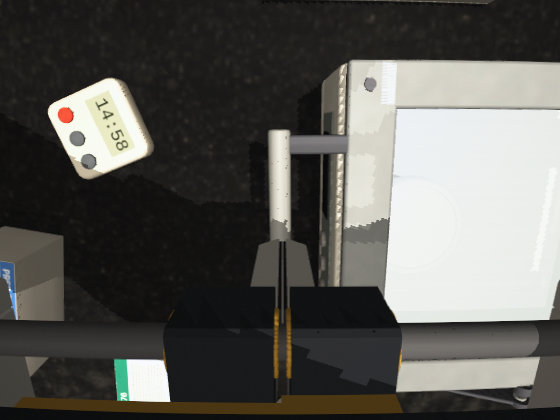

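Run:
```python
from h import *
w=snap('wrist'); s=w['st']; Rt=R.from_euler('xyz',s['tcp_rot'],degrees=True)
for z in (-.02,-.01,0,.01,.022): print(z,proj(w,s['ee_pos']+Rt.apply([.008,0,z])),proj(w,s['ee_pos']+Rt.apply([.0,0,z])))
print(s['ft_force'],s['ee_pos'],s['grip_width'])
```

```text
-0.02 [281.44293112 254.20819805] [281.43992127 269.36554824]
-0.01 [281.49807767 246.87169963] [281.49452893 261.31735832]
0 [281.547638   240.27986059] [281.54367987 254.07494134]
0.01 [281.59241533 234.3254004 ] [281.58814741 247.52388641]
0.022 [281.64075137 227.89899079] [281.63621215 240.44422501]
[-0.02283353 -0.75084074  0.05261535] [ 0.49865997 -0.13715878  0.10799512] 0.004107051913747579
```

View pics/s2.png

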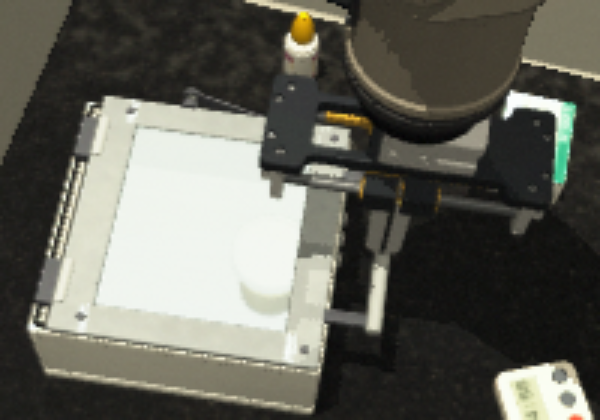

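Wrist: the shut fingertips (280,240) lie on top of the bar, not around it; the tips seem to end higher than assumed. Open, go 20 mm lower, and close again.

```bash
python3 -m creep '[[0,0,0,0,0,0,180],[0,0,0,0,0,0,180],[0,0,0,0,0,0,180],[0,0,0,0,0,0,180]]' 12
python3 -m creep '[[0,0,0.06,0,0,0,180],[0,0,0.1,0,0,0,180],[0,0,0.12,0,0,0,180],[0,0,0.12,0,0,0,180]]'
python3 -m creep '[[0,0,0,0,0,0,255],[0,0,0,0,0,0,255],[0,0,0,0,0,0,255],[0,0,0,0,0,0,255],[0,0,0,0,0,0,255]]' 12
python3 - <<'E'
from h import *
w=snap('wrist'); save(w,'w3.png')
E
```

```text
clock: 5.05
ee_pos: [0.4985, -0.1372, 0.1077]
tcp_rot: [-180.0, -0.0, 111.0]
ft_force: [-0.5, 0.7, 0.5]
grip_width: 0.253
grip_force: 0.0
clock: 5.38
ee_pos: [0.4979, -0.1372, 0.0887]
tcp_rot: [-179.9, -0.0, 111.0]
ft_force: [0.5, 0.4, -0.2]
grip_width: 0.296
grip_force: 0.0
clock: 5.8
ee_pos: [0.498, -0.1375, 0.0898]
tcp_rot: [-180.0, -0.0, 110.9]
ft_force: [-5.6, -2.9, 3.2]
grip_width: 0.122
grip_force: 12.0
```

```bash
python3 -m creep '[[0,0.004,-0.104,0,0,0,255],[0,0.0145,-0.207,0,0,0,255],[0,0.0325,-0.3085,0,0,0,255],[0.001,0.0577,-0.409,0,0,0,255],[0.0015,0.09,-0.5075,0,0,0,255]]' 15
python3 - <<'E'
from h import *
w=snap('wrist'); a=snap('side'); f=np.hstack([w['pixels'][:,:,::-1],a['pixels'][:,:,::-1]]); cv2.imwrite('pics/l1.png',cv2.resize(f,(800,300),interpolation=cv2.INTER_AREA))
s=w['st'];print(s['ee_pos'],s['joint_pos'],s['ft_force'],s['grip_width']*94)
E
```

```text
clock: 6.27
ee_pos: [0.5099, -0.1324, 0.1664]
tcp_rot: [-179.9, -0.0, 110.9]
ft_force: [-4.4, -1.4, -0.6]
grip_width: 0.124
grip_force: 15.0
[ 0.50987811 -0.13243609  0.16641008] [-21.37566914  14.63217902  34.12814574 114.73971556 -10.11187924
  53.61197458  38.86333207] [-4.39832383 -1.43634467 -0.59607645] 11.61174775917979
```

View pics/l1.png

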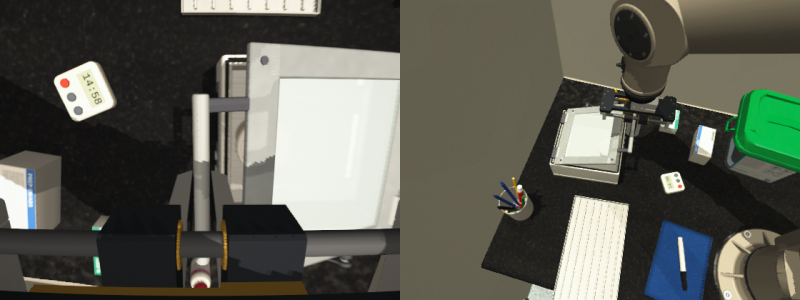

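The bar is held and the hatch's front edge is up (gap visible at wrist (235,130)). Continuing along the arc.

```bash
python3 -m creep '[[0,0.039,-0.096,0,0,0,255],[0.001,0.085,-0.189,0,0,0,255],[0.002,0.136,-0.279,0,0,0,255],[0.003,0.194,-0.3645,0,0,0,255],[0.004,0.258,-0.446,0,0,0,255],[0.005,0.328,-0.523,0,0,0,255],[0.007,0.402,-0.594,0,0,0,255],[0.008,0.482,-0.661,0,0,0,255],[0.01,0.566,-0.722,0,0,0,255],[0.011,0.654,-0.776,0,0,0,255]]' 15
python3 - <<'E'
from h import *
s=readout.sense();print(s['ee_pos'],s['joint_pos'],s['ft_force'],s['grip_width']*94)
E
```

```text
clock: 7.2
ee_pos: [0.6017, -0.0971, 0.2844]
tcp_rot: [-180.0, 0.0, 110.9]
ft_force: [-10.1, -5.5, 15.6]
grip_width: 0.125
grip_force: 15.0
[ 0.60166395 -0.09709179  0.28443686] [-24.01666315  16.52450244  34.19525159  96.79340216  -9.77564927
  69.6953758   33.34681179] [-10.05929634  -5.49571671  15.55535109] 11.724517283076874
```

```bash
python3 -m creep '[[0,-0.01,-0.02,0,0,0,255],[0,-0.01,-0.02,0,0,0,255]]' 10
python3 -m creep '[[0.001,0.092,-0.0485,0,0,0,255],[0.003,0.186,-0.09,0,0,0,255],[0.004,0.284,-0.125,0,0,0,255],[0.006,0.384,-0.1535,0,0,0,255]]' 10
python3 - <<'E'
from h import *
w=snap('wrist'); a=snap('side'); f=np.hstack([w['pixels'][:,:,::-1],a['pixels'][:,:,::-1]]); cv2.imwrite('pics/l2.png',cv2.resize(f,(800,300),interpolation=cv2.INTER_AREA))
s=w['st'];print(s['ee_pos'],s['joint_pos'],s['ft_force'],s['grip_width']*94)
E
```

```text
clock: 7.37
ee_pos: [0.6017, -0.0959, 0.2859]
tcp_rot: [179.9, 0.1, 111.0]
ft_force: [-0.3, -1.0, -1.6]
grip_width: 0.122
grip_force: 10.0
clock: 7.7
ee_pos: [0.6547, -0.0747, 0.309]
tcp_rot: [180.0, 0.0, 110.9]
ft_force: [0.2, -3.2, 1.6]
grip_width: 0.12
grip_force: 10.0
[ 0.65468007 -0.07473906  0.30902103] [-23.64744614  21.07137732  33.56918878  88.27140362 -11.92059519
  74.22888692  32.33881681] [ 0.24517176 -3.23149206  1.5835525 ] 11.30876189067805
```

View pics/l2.png

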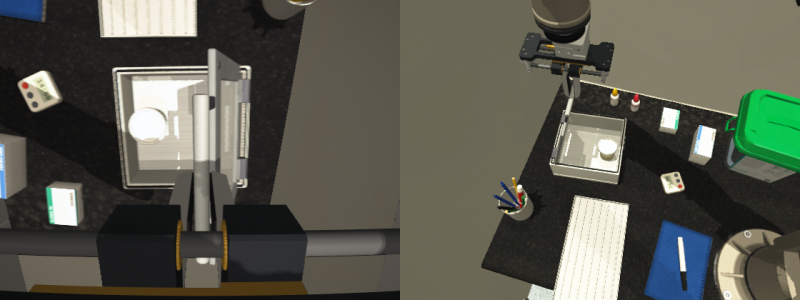

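```bash
python3 -m creep '[[0.001,0.072,-0.016,0,0,0,255],[0.002,0.145,-0.028,0,0,0,255],[0.003,0.219,-0.037,0,0,0,255],[0.004,0.265,-0.04,0,0,0,255],[0.004,0.265,-0.04,0,0,0,255],[0.004,0.265,-0.04,0,0,0,255]]' 10
python3 - <<'E'
from h import *
w=snap('wrist');a=snap('side');b=snap('top')
s=w['st'];print(s['ee_pos'],s['joint_pos'],s['ft_force'],s['grip_width']*94, np.linalg.norm((s['ee_pos']-np.array([.498,-.1373,0]))[:2]))
for p in (a,b,w):
  for t in ('foot','prop_stay','rear_notch','bar','stay_rail'): print(t,look_for(p,t)[:2])
E
```

```text
clock: 8.3
ee_pos: [0.6911, -0.06, 0.3143]
tcp_rot: [180.0, 0.0, 111.0]
ft_force: [0.3, -0.8, 2.2]
grip_width: 0.122
grip_force: 10.0
[ 0.69107987 -0.06000903  0.31433284] [-23.01313028  24.72718517  33.03847435  82.84178025 -13.56283975
  76.41518088  31.75265147] [ 0.33951175 -0.83517858  2.17621918] 11.512727139671638 0.20797531473121014
foot [{'xy': [246.1, 144.1], 'p': 0.52}, {'xy': [223.5, 159.9], 'p': 0.28}]
prop_stay [{'xy': [245.7, 144.6], 'p': 0.68}]
rear_notch [{'xy': [251.6, 196.8], 'p': 0.98}]
bar [{'xy': [222.9, 161.8], 'p': 0.64}, {'xy': [251.5, 196.7], 'p': 0.47}]
stay_rail []
foot [{'xy': [308.6, 146.2], 'p': 0.58}]
prop_stay []
rear_notch [{'xy': [290.9, 183.3], 'p': 0.98}, {'xy': [295.6, 125.3], 'p': 0.33}]
bar [{'xy': [275.4, 211.5], 'p': 0.58}, {'xy': [296.7, 124.8], 'p': 0.56}]
stay_rail []
foot []
prop_stay [{'xy': [282.7, 200.8], 'p': 0.43}]
rear_notch [{'xy': [234.9, 176.4], 'p': 0.66}]
bar [{'xy': [283.6, 198.4], 'p': 0.75}, {'xy': [231.2, 174.4], 'p': 0.59}]
stay_rail []
```

```bash
python3 -m creep '[[0,0.02,-0.001,0,0,0,255],[0,0.02,-0.001,0,0,0,255],[0,0.02,-0.001,0,0,0,255],[0,0.02,-0.001,0,0,0,255]]' 10
python3 -m creep '[[0,-0.03,0.002,0,0,0,255],[-0.001,-0.06,0.005,0,0,0,255],[-0.001,-0.09,0.008,0,0,0,255],[-0.002,-0.12,0.012,0,0,0,255],[-0.002,-0.15,0.017,0,0,0,255],[-0.003,-0.18,0.022,0,0,0,255],[-0.003,-0.205,0.026,0,0,0,255],[-0.004,-0.225,0.03,0,0,0,255],[-0.004,-0.225,0.03,0,0,0,255]]' 10
python3 -m creep '[[0,-0.01,0.002,0,0,0,255],[0,-0.02,0.003,0,0,0,255],[0,-0.02,0.003,0,0,0,255]]' 10
python3 -m creep '[[0,-0.01,0.002,0,0,0,255],[0,-0.02,0.003,0,0,0,255],[0,-0.02,0.003,0,0,0,255]]' 10
python3 - <<'E'
from h import *
s=readout.sense();print(s['ee_pos'],s['ft_force'],np.linalg.norm((s['ee_pos']-np.array([.498,-.1373,0]))[:2]))
a=snap('side');b=snap('top')
f=np.hstack([cv2.resize(p['pixels'][r:r+120,c:c+120],(400,400),interpolation=cv2.INTER_CUBIC) for p,r,c in ((a,100,190),(b,90,230))]); cv2.imwrite('pics/l3.png',f[:,:,::-1])
E
```

```text
clock: 9.53
ee_pos: [0.694, -0.0588, 0.3146]
tcp_rot: [180.0, 0.0, 111.0]
ft_force: [-0.1, -2.5, 3.7]
grip_width: 0.124
grip_force: 10.0
clock: 10.28
ee_pos: [0.6619, -0.0713, 0.3097]
tcp_rot: [-180.0, -0.0, 111.0]
ft_force: [0.6, -1.2, -0.6]
grip_width: 0.12
grip_force: 10.0
clock: 10.53
ee_pos: [0.6595, -0.0723, 0.3093]
tcp_rot: [-180.0, -0.0, 111.0]
ft_force: [-0.1, 0.3, -2.7]
grip_width: 0.121
grip_force: 10.0
clock: 10.78
ee_pos: [0.6569, -0.0733, 0.3088]
tcp_rot: [180.0, -0.0, 111.0]
ft_force: [3.4, 1.0, -5.2]
grip_width: 0.123
grip_force: 10.0
[ 0.65693408 -0.07331337  0.30879626] [ 3.36380857  1.03980452 -5.15661374] 0.17133105626349107
```

View pics/l3.png

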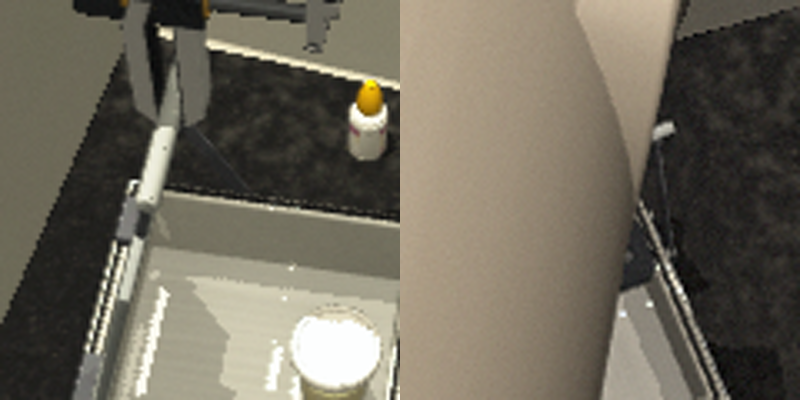

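Side crop shows the stay running from the hatch edge (190,125) down to the rail at (245,187). There is already resistance at about 1.34 rad; one more small tug to confirm.

```bash
python3 -m creep '[[0,-0.01,0.002,0,0,0,255],[0,-0.02,0.003,0,0,0,255],[0,-0.02,0.003,0,0,0,255]]' 10
python3 - <<'E'
from h import *
s=readout.sense();print(s['ee_pos'],s['ft_force'])
a=snap('side')
y=np.radians(22);bx=np.array([np.cos(y),np.sin(y),0]);by=np.array([-np.sin(y),np.cos(y),0]);o=np.array([.4986,-.1369,0])+bx*.137
for y_ in(-.105,-.11): print('foot pred',proj(a,o+bx*.0137+by*y_+[0,0,.051]))
E
```

```text
clock: 11.13
ee_pos: [0.6544, -0.0743, 0.3083]
tcp_rot: [180.0, -0.0, 111.0]
ft_force: [7.6, 2.0, -8.8]
grip_width: 0.125
grip_force: 10.0
[ 0.65440603 -0.0742833   0.30834603] [ 7.58065243  2.01191003 -8.78941959]
foot pred [266.73885421 165.92326227]
foot pred [267.07455611 164.22435788]
```

The force rises with the tug, so the notch holds. Relax, release, and lift off.

```bash
python3 -m creep '[[0,0.03,-0.005,0,0,0,255],[0,0.03,-0.005,0,0,0,255],[0,0.03,-0.005,0,0,0,235],[0,0.03,-0.005,0,0,0,220],[0,0.03,-0.005,0,0,0,180],[0,0.03,-0.005,0,0,0,180],[0,0.03,-0.005,0,0,0,150],[0,0.03,-0.005,0,0,0,150]]' 10
python3 -m creep '[[0,0,-0.1,0,0,0,150],[0,0,-0.25,0,0,0,150],[0,0,-0.4,0,0,0,150],[0,0,-0.4,0,0,0,150]]' 10
python3 - <<'E'
from h import *
w=snap('wrist');a=snap('side')
s=w['st'];print(s['ee_pos'],s['ft_force'],s['joint_pos'])
f=np.hstack([w['pixels'][:,:,::-1],a['pixels'][:,:,::-1]]); cv2.imwrite('pics/l4.png',cv2.resize(f,(800,300),interpolation=cv2.INTER_AREA))
for p in(w,a): print(look_for(p,'cup_mid')[:2])
E
```

```text
clock: 11.85
ee_pos: [0.6584, -0.0733, 0.3096]
tcp_rot: [180.0, 0.0, 110.9]
ft_force: [-0.2, 0.3, -0.1]
grip_width: 0.382
grip_force: 0.0
clock: 12.18
ee_pos: [0.6596, -0.0737, 0.3737]
tcp_rot: [179.7, 0.1, 110.9]
ft_force: [0.7, -0.5, 1.2]
grip_width: 0.412
grip_force: 0.0
[ 0.65958284 -0.07366123  0.3737277 ] [ 0.72816123 -0.54111642  1.15394391] [-23.84939226  19.81477863  34.27974304  82.10413273 -11.18005509
  81.1871824   31.44011912]
[{'xy': [211.8, 167.3], 'p': 0.88}]
[{'xy': [288.2, 205.5], 'p': 0.82}]
```

View pics/l4.png

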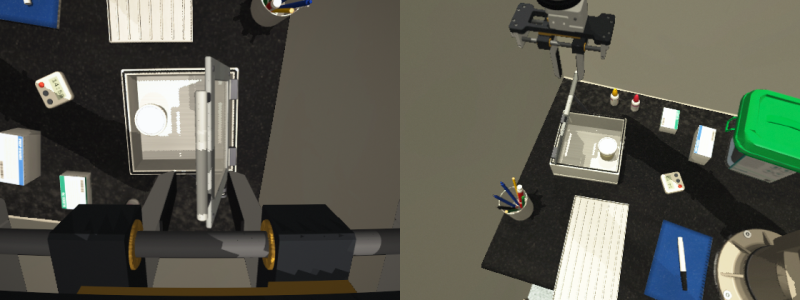

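Hatch rests on the stay by itself with the gripper clear; the cup lid is visible at wrist (210,168) and side (288,205).

Run:
```python
from h import *
np.set_printoptions(precision=4,suppress=True)
w=snap('wrist');a=snap('side')
cw=look_for(w,'cup_mid')[0]['xy'];ca=look_for(a,'cup_mid')[0]['xy']
print(tri(w,cw,a,ca),atz(w,cw,.085),atz(a,ca,.08),atz(w,(210,168.5),.09))
s=w['st'];plan([.57,-.1,.30]);plan([.57,-.1,.30],[180,0,-158])
```

```text
Traceback (most recent call last):
IndexError: list index out of range
```

Run:
```python
from h import *
np.set_printoptions(precision=4,suppress=True)
w=snap('wrist');a=snap('side');b=snap('top')
print([look_for(p,'cup_mid')[:2] for p in (w,a,b)])
cw=(211.8,167.3);ca=(288.2,205.5)
print(tri(w,cw,a,ca),atz(w,cw,.085),atz(a,ca,.08),atz(w,(210,168.5),.09))
s=w['st'];plan([.57,-.1,.34]);plan([.57,-.1,.34],[180,0,-158])
```

```text
[[{'xy': [212.4, 166.5], 'p': 0.72}], [{'xy': [290.3, 205.8], 'p': 0.79}], []]
(array([ 0.5689, -0.0963,  0.0858]), np.float64(0.0043541159499454725)) [ 0.5676 -0.0984  0.085 ] [ 0.5714 -0.097   0.08  ] [ 0.5665 -0.0997  0.09  ]
shift [ 0.043 -0.615  0.195] turn [0. 0. 0.] mm 96.9
shift [ 0.043 -0.615  0.195] turn [-0.     -0.     -0.2529] mm 96.9
```

```bash
python3 -m creep '[[0.012,-0.15,0,0,0,0,150],[0.025,-0.35,0,0,0,0,100],[0.035,-0.55,0,0,0,0,50],[0.04,-0.61,0,0,0,0,0],[0.04,-0.61,0,0,0,0,0]]' 15
python3 -m creep '[[0,0,0,0,0,-0.1264,0],[0,0,0,0,0,-0.1264,0],[0,0,0.1,0,0,-0.1264,0],[0,0,0.2,0,0,-0.1264,0],[0,0,0.3,0,0,-0.1264,0],[0,0,0.4,0,0,-0.1264,0],[0,0,0.4,0,0,-0.1264,0],[0,0,0.4,0,0,-0.1264,0]]'
python3 -m creep '[[0,0,0,0,0,-0.1264,0],[0,0,0,0,0,-0.1264,0],[0,0,0.1,0,0,-0.1264,0],[0,0,0.2,0,0,-0.1264,0],[0,0,0.3,0,0,-0.1264,0],[0,0,0.4,0,0,-0.1264,0],[0,0,0.4,0,0,-0.1264,0],[0,0,0.4,0,0,-0.1264,0]]'
python3 - <<'E'
from h import *
np.set_printoptions(precision=4,suppress=True)
w=snap('wrist');a=snap('side');save(w,'w5.png')
s=w['st'];print(s['ee_pos'],s['tcp_rot'],s['joint_pos'],s['ft_force'])
c=[look_for(p,'cup_mid')[:2] for p in (w,a)];print(c,proj(w,(.5685,-.0975,.09)))
for z in(.08,.09):
  for p,q in zip((w,a),c):
    if q: print(z,atz(p,q[0]['xy'],z))
# brightness profile of the lid
print(look_for(w,'bar')[:1],look_for(a,'hatch')[:1])
g=cv2.cvtColor(w['pixels'],cv2.COLOR_RGB2GRAY)
cir=cv2.HoughCircles(cv2.GaussianBlur(g,(5,5),1),cv2.HOUGH_GRADIENT,1,60,param1=100,param2=25,minRadius=40,maxRadius=110);print(cir)
E
```

```text
clock: 13.3
ee_pos: [0.5692, -0.1014, 0.3703]
tcp_rot: [179.9, -0.0, 110.9]
ft_force: [0.2, -0.1, 0.6]
grip_width: 0.659
grip_force: 0.0
clock: 13.97
ee_pos: [0.5713, -0.0996, 0.3084]
tcp_rot: [-180.0, -0.1, 156.6]
ft_force: [0.7, 0.3, 1.1]
grip_width: 1.003
grip_force: 0.0
clock: 14.63
ee_pos: [0.5713, -0.0999, 0.2489]
tcp_rot: [180.0, -0.0, -158.0]
ft_force: [0.2, 0.2, 0.6]
grip_width: 1.003
grip_force: 0.0
[ 0.5713 -0.0999  0.2489] [ 179.9856   -0.0436 -158.0012] [-15.3038  13.8731  22.6837 102.6045  -5.8601  64.72   121.2953] [0.1926 0.2337 0.6113]
[[{'xy': [284.7, 188.8], 'p': 0.78}], [{'xy': [288.4, 206.6], 'p': 0.78}]] [285.8516 192.2629]
0.08 [ 0.5675 -0.099   0.08  ]
0.08 [ 0.5696 -0.0949  0.08  ]
0.09 [ 0.5657 -0.0999  0.09  ]
0.09 [ 0.5673 -0.0903  0.09  ]
[{'xy': [254.1, 382.9], 'p': 0.73}] [{'xy': [235.9, 149.5], 'p': 0.9}]
[[[278.5 228.5  92.9]
  [444.5 218.5 103.9]
  [440.5 288.5  81.8]
  [105.5 226.5  59.2]
  [259.5 308.5 107.2]
  [278.5 167.5  47.2]]]
```

Run:
```python
from h import *
plan([.5675,-.0985,.052])
```

```text
shift [0.02  0.019 1.319] turn [0. 0. 0.] mm 197.9
```

```bash
python3 -m creep '[[0.02,0.019,0.2,0,0,0,0],[0.02,0.019,0.4,0,0,0,0],[0.02,0.019,0.6,0,0,0,0],[0.02,0.019,0.75,0,0,0,0],[0.02,0.019,0.85,0,0,0,0],[0.02,0.019,0.85,0,0,0,0],[0.02,0.019,0.85,0,0,0,0]]' 15
python3 - <<'E'
from h import *
np.set_printoptions(precision=4,suppress=True)
w=snap('wrist');s=w['st'];print(s['ee_pos'],s['ft_force'])
c=look_for(w,'cup_mid')[:2];print(c,proj(w,(.5675,-.0985,.09)),proj(w,(.5675,-.0985,.056)))
save(w,'w6.png')
g=cv2.cvtColor(w['pixels'],cv2.COLOR_RGB2GRAY)
for r in (130,150,170,190,210): print(r,''.join('%4d'%v for v in g[r,140:430:8]))
E
```

```text
clock: 15.52
ee_pos: [0.5669, -0.0986, 0.122]
tcp_rot: [180.0, -0.0, -158.1]
ft_force: [0.2, 0.0, 0.6]
grip_width: 1.0
grip_force: 0.0
[ 0.5669 -0.0986  0.122 ] [0.2206 0.0319 0.583 ]
[{'xy': [279.5, 234.0], 'p': 0.57}] [282.6315 236.552 ] [282.5769 221.3488]
130   18  23  14  18  14  17  16  17  17  16  17  17  16  18  17  17  15  17  15  16  18  18  17  16  17  16  16  23  17  22  26  29  28  28  32  26  30
150   15  19  34  35  35  35  30  34  45  26  27  44  21  18  40  30  18  14  13  14  16  15  15  14  14  16  16  15  18  15  17  28  27  28  32  28  28
170   48  48  44  45  43  49  59  49  46  45  51  52  49  46  44  53  56  65  64  61  72  76  81  90  89  94  98 114 124 128 128 134 149 156 153 149 239
190   75  72  73 142 144 144 179 178 174 181 181 182 174 179 146 113 113 132 122  92 145 141 146 141 142 140 140 248 248 142  84  75  74  77 132  28 150
210   74  74  75 238 244 244 243 249 249 249 249 249 171 173 175 175 176 176 176 197 197 232 131 249 249 249 249 249 249 139  76  74  76  76 204  33  25
```

```bash
python3 -m creep '[[0,0,0.12,0,0,0,0],[0,0,0.25,0,0,0,0],[0,0,0.36,0,0,0,0],[0,0,0.44,0,0,0,0],[0,0,0.467,0,0,0,0],[0,0,0.467,0,0,0,0]]' 15
python3 -m creep '[[0,0,0,0,0,0,60],[0,0,0,0,0,0,100],[0,0,0,0,0,0,255],[0,0,0,0,0,0,255],[0,0,0,0,0,0,255],[0,0,0,0,0,0,255],[0,0,0,0,0,0,255],[0,0,0,0,0,0,255]]' 15
```

```text
clock: 16.12
ee_pos: [0.567, -0.0987, 0.0518]
tcp_rot: [180.0, -0.0, -158.0]
ft_force: [0.4, -0.5, 0.0]
grip_width: 0.999
grip_force: 0.0
clock: 16.78
ee_pos: [0.5672, -0.0987, 0.0521]
tcp_rot: [-180.0, 0.0, -158.0]
ft_force: [1.0, -0.6, 2.7]
grip_width: 0.623
grip_force: 15.0
```

```bash
python3 -m creep '[[0,0,-0.05,0,0,0,255],[0,0,-0.12,0,0,0,255],[0,0,-0.2,0,0,0,255],[0,0,-0.2,0,0,0,255]]' 20
python3 - <<'E'
from h import *
a=snap('side');s=readout.sense();print(s['grip_width']*94,s['ft_force'],look_for(a,'cup_mid')[:1],proj(a,s['ee_pos']),look_for(a,'hatch')[:1])
E
```

```text
clock: 17.12
ee_pos: [0.5683, -0.0989, 0.0846]
tcp_rot: [-179.9, 0.2, -158.0]
ft_force: [0.2, -0.4, 0.5]
grip_width: 0.617
grip_force: 20.0
58.007783390872866 [ 0.53338716  0.32467783 -1.4042459 ] [] [289.93859616 204.89276447] [{'xy': [234.5, 151.8], 'p': 0.75}]
```

```bash
python3 -m creep '[[0,0,-0.12,0,0,0,255],[0,0,-0.25,0,0,0,255],[0,0,-0.4,0,0,0,255],[0,0,-0.55,0,0,0,255],[0,0,-0.68,0,0,0,255],[0,0,-0.76,0,0,0,255],[0,0,-0.76,0,0,0,255]]' 20
python3 -m creep '[[-0.002,0.08,0,0,0,0,255],[-0.006,0.22,0,0,0,0,255],[-0.01,0.37,0,0,0,0,255],[-0.015,0.52,0,0,0,0,255],[-0.02,0.67,0,0,0,0,255],[-0.025,0.8,0,0,0,0,255],[-0.03,0.85,0,0,0,0,255],[-0.03,0.85,0,0,0,0,255]]' 20
python3 -m creep '[[-0.002,0.08,0,0,0,0,255],[-0.006,0.22,0,0,0,0,255],[-0.01,0.37,0,0,0,0,255],[-0.015,0.52,0,0,0,0,255],[-0.02,0.67,0,0,0,0,255],[-0.025,0.8,0,0,0,0,255],[-0.03,0.85,0,0,0,0,255],[-0.03,0.85,0,0,0,0,255]]' 20
python3 - <<'E'
from h import *
np.set_printoptions(precision=4,suppress=True)
w=snap('wrist');a=snap('side');b=snap('top');s=readout.sense();print(s['grip_width']*94,s['ft_force'],s['joint_pos'])
print([[look_for(p,t)[:2] for p in (w,a,b)] for t in('cup_mid','tray')])
print('hatch',look_for(a,'bar')[:2],look_for(a,'prop_stay')[:1])
print([(n,proj(p,s['ee_pos'])) for n,p in(('w',w),('a',a),('b',b))])
for q in ((246,275),(320,286)): print(atz(a,q,.012))
E
```

```text
clock: 17.85
ee_pos: [0.5679, -0.0988, 0.1978]
tcp_rot: [-179.9, 0.2, -158.0]
ft_force: [-0.2, -0.3, -0.7]
grip_width: 0.62
grip_force: 20.0
clock: 18.52
ee_pos: [0.5223, 0.0234, 0.1947]
tcp_rot: [180.0, -0.1, -157.9]
ft_force: [-0.9, -0.4, -1.0]
grip_width: 0.616
grip_force: 20.0
clock: 19.18
ee_pos: [0.4796, 0.142, 0.1953]
tcp_rot: [180.0, -0.0, -157.9]
ft_force: [0.0, 0.1, -0.4]
grip_width: 0.62
grip_force: 20.0
58.52691021270635 [ 0.2482 -0.2173 -1.233 ] [-35.9342   8.493   13.6654 115.2788  -2.3646  56.5134  90.7714]
[[[{'xy': [282.5, 270.9], 'p': 0.94}], [{'xy': [262.5, 309.9], 'p': 0.62}], []], [[{'xy': [336.2, 163.6], 'p': 0.84}], [{'xy': [277.9, 373.7], 'p': 0.85}], [{'xy': [187.6, 266.1], 'p': 0.69}]]]
hatch [{'xy': [246.7, 104.7], 'p': 0.51}] []
[('w', array([278.5966, 254.5038])), ('a', array([266.2064, 307.3575])), ('b', array([157.991 , 249.5695]))]
[0.5811 0.0699 0.012 ]
[0.4281 0.0081 0.012 ]
```

```bash
python3 -m creep '[[0,0,0.1,0,0,0,255],[0,0,0.25,0,0,0,255],[0,0,0.42,0,0,0,255],[0,0,0.6,0,0,0,255],[0,0,0.75,0,0,0,255],[0,0,0.86,0,0,0,255],[0,0,0.9,0,0,0,255],[0,0,0.9,0,0,0,255]]' 20
python3 -m creep '[[0,0,0.05,0,0,0,255],[0,0,0.1,0,0,0,255],[0,0,0.14,0,0,0,255],[0,0,0.14,0,0,0,255]]' 20
python3 -m creep '[[0,0,0.005,0,0,0,255],[0,0,0.01,0,0,0,255],[0,0,0.01,0,0,0,255]]' 20
```

```text
clock: 20.4
ee_pos: [0.4792, 0.1408, 0.0597]
tcp_rot: [-180.0, -0.1, -158.0]
ft_force: [-1.1, -0.8, -0.4]
grip_width: 0.617
grip_force: 20.0
clock: 20.73
ee_pos: [0.4796, 0.1411, 0.0391]
tcp_rot: [-180.0, -0.0, -158.0]
ft_force: [-0.2, 0.1, -0.9]
grip_width: 0.621
grip_force: 20.0
clock: 20.98
ee_pos: [0.48, 0.1413, 0.0385]
tcp_rot: [180.0, 0.0, -158.0]
ft_force: [-0.4, 0.0, -0.9]
grip_width: 0.62
grip_force: 20.0
```

```bash
python3 -m creep '[[0,0,0.005,0,0,0,255],[0,0,0.008,0,0,0,255],[0,0,0.008,0,0,0,255],[0,0,0.008,0,0,0,255]]' 20
python3 - <<'E'
from h import *
print(readout.sense()['ee_pos'],readout.sense()['ft_force'])
E
```

```text
clock: 21.32
ee_pos: [0.4799, 0.1412, 0.0372]
tcp_rot: [-180.0, -0.0, -158.0]
ft_force: [-0.4, -0.9, -0.4]
grip_width: 0.622
grip_force: 20.0
[0.47990028 0.1412213  0.03716915] [-0.35850961 -0.9439494  -0.43078101]
```

```bash
python3 -m creep '[[0,0,0.006,0,0,0,255],[0,0,0.01,0,0,0,255],[0,0,0.01,0,0,0,255]]' 20
python3 -m creep '[[0,0,0.006,0,0,0,255],[0,0,0.006,0,0,0,255]]' 20
```

```text
clock: 21.57
ee_pos: [0.4808, 0.1414, 0.0365]
tcp_rot: [180.0, 0.1, -158.0]
ft_force: [-2.8, -1.4, 17.5]
grip_width: 0.622
grip_force: 20.0
clock: 21.73
ee_pos: [0.4813, 0.1409, 0.0359]
tcp_rot: [-180.0, 0.1, -158.1]
ft_force: [-2.2, -5.7, 22.0]
grip_width: 0.616
grip_force: 20.0
```

Contact at z≈0.036, as predicted. Ease off, release, rise.

```bash
python3 -m creep '[[0,0,-0.008,0,0,0,255],[0,0,-0.01,0,0,0,255],[0,0,-0.01,0,0,0,90],[0,0,-0.01,0,0,0,80],[0,0,-0.01,0,0,0,60],[0,0,-0.01,0,0,0,0],[0,0,-0.01,0,0,0,0],[0,0,-0.01,0,0,0,0],[0,0,-0.01,0,0,0,0],[0,0,-0.01,0,0,0,0]]' 20
python3 -m creep '[[0,0,-0.1,0,0,0,0],[0,0,-0.25,0,0,0,0],[0,0,-0.45,0,0,0,0],[0,0,-0.65,0,0,0,0],[0,0,-0.85,0,0,0,0],[0,0,-1,0,0,0,0],[0,0,-1,0,0,0,0]]' 20
python3 - <<'E'
from h import *
np.set_printoptions(precision=4,suppress=True)
w=snap('wrist');a=snap('side');b=snap('top')
cw,ca=look_for(w,'cup_mid')[:1],look_for(a,'cup_mid')[:1];print(cw,ca)
if cw and ca: print(tri(w,cw[0]['xy'],a,ca[0]['xy']))
X=np.array([.48,.141,.075]); print('pred lid',proj(w,X),proj(a,X),proj(a,X-[0,0,.034]))
for t in('bar','hatch','prop_stay','slides_box','dropper_a','tray'): print(t,[[(q['xy'],round(q['p'],2)) for q in look_for(p,t)[:3]] for p in(a,b)])
th=1.355;y=np.radians(22);bx=np.array([np.cos(y),np.sin(y),0]);bar=np.array([.4986,-.1369,.1])+bx*.222*(1-np.cos(th))+[0,0,.222*np.sin(th)]
print('bar pred',proj(a,bar),proj(b,bar),readout.sense()['ee_pos'])
E
```

```text
clock: 22.57
ee_pos: [0.4799, 0.1412, 0.0362]
tcp_rot: [-180.0, -0.0, -158.0]
ft_force: [-1.3, 0.4, 0.4]
grip_width: 0.997
grip_force: 0.0
clock: 23.15
ee_pos: [0.4819, 0.142, 0.1905]
tcp_rot: [180.0, 0.4, -158.0]
ft_force: [0.3, 0.7, 0.7]
grip_width: 0.999
grip_force: 0.0
[{'xy': [281.9, 198.2], 'p': 0.89}] [{'xy': [260.7, 320.5], 'p': 0.61}]
(array([0.4931, 0.1416, 0.0304]), np.float64(0.011861475491415422))
pred lid [282.356  201.1403] [267.5744 321.861 ] [267.9393 325.0411]
bar [[], [([265.7, 146.5], 0.56)]]
hatch [[([245.4, 108.2], 0.56)], [([266.8, 145.3], 0.58)]]
prop_stay [[], [([311.6, 136.6], 0.44)]]
slides_box [[], [([371.6, 262.1], 0.89)]]
dropper_a [[], [([360.1, 176.1], 0.72), ([367.7, 207.4], 0.54), ([268.9, 148.3], 0.4)]]
tray [[([279.2, 375.9], 0.67)], [([192.5, 264.8], 0.68)]]
bar pred [239.0902 129.253 ] [261.6234 144.1341] [0.4799 0.1412 0.1862]
```

The cup lid sits where predicted in the wrist view (282,198 against 282,201). The bar is at the propped position (top 266,146 against 262,144), and the bystanders are unmoved.

```bash
python3 -c "
from bench import workorder
print(workorder.job_done())"
```

```text
the job is handed in; nothing more can be done
None
```

The job is handed in at about 23 s: the hatch is propped on the stay's rear notch, the cup stands upright in the ribbed tray, and the slide box and dropper bottles show no movement in the last camera check; the hand-in returned no verdict.

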